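# Turn the tube mixer's push-and-turn speed knob up two notches inside its timer ring

## Task

Set the tube mixer two speed notches higher: press the small black inner knob down out of its notch, turn it clockwise (seen from above) by two notches, and let go so that it springs up in that notch. The wide timer ring around it must stay where it is set; pressing the knob too hard, or brushing the ring, drags it along. Leave the bottle, box and plant beside the mixer where they stand.

Things in the scene. Friction and masses are not known exactly. Their poses are not given: they have to be found in the camera images.
- mixer: Fixed white tube mixer, 240 (x) x 200 (y) x 55 mm high; origin at the centre of its underside, x axis from the control pair towards three rubber rollers. The rollers and their bearings stand up to 26 mm above its flat top panel and begin 75 mm from the control's axis.
- control (a point): On the vertical axis of the concentric pair, level with the top panel (55 mm above the table). Heights above it: grey collar 76 mm across, to 6 mm; timer ring 64 mm across, 7 to 23 mm; bare steel stem 14 mm across; then the black inner knob, a ribbed round cap 26 mm across, 28 mm tall, with a raised pointer on top. Cap underside 34 to 48 mm up, unknown beforehand.
- ring_top (a point): On the same axis, level with the ring's top (23 mm above the panel). How the knob feels: 0 to 14 mm of dead travel down at 1 N (unknown), then a spring: 1 N, plus 2.5 N per mm. Locked in its notch until 4.5 mm into the spring (12 N); free to turn below that; from 7 mm (19 N) it bears on the ring and drags it. Hold about 15 N while turning. Let go in a notch, it springs up.
- knob (a joint): Angle of the inner knob in rad, growing clockwise from above. Four notches: 0, 0.6, 1.2, 1.8, each with about 0.07 of play either way; four small steel studs on the panel, 45 mm from the axis, mark them. It starts at 0, pointer to the stud farthest counter-clockwise, 2.24 rad clockwise of the mixer's x axis. End stops -0.15 and 1.95.
- ring_rib (a point): Raised dark rib on top of the timer ring, 29 mm from the axis, 23 mm above the panel; shows how the ring is set. The ring turns easily (0.02 N m).
- dropper: White dropper bottle, 36 mm across, 85 mm tall; origin at the centre of its underside. Bystander.
- slide_box: Grey box for slides, 90 x 60 x 30 mm; origin at the centre of its underside. Bystander.
- plant_pot: Small terracotta pot with a plant, 68 mm across, 102 mm tall; origin at the centre of its underside. Bystander.

How it is judged:
By the outcome, as a careful person would: the job done as asked, in the order asked, and still so for the second after the job is handed in, with the robot touching nothing.
It also fails if it takes over 50 s, if anything falls off the work surface, if the arm or the gripper's body presses on something with over 40 N, if the wrist force passes 120 N, or if a joint passes its speed limit or range.

## Robot

A 7-joint arm with a two-finger parallel gripper is mounted at the origin on the work surface. World frame = base frame: x ahead of the robot, y to its left, z up, the work surface at z = 0. Lengths are in m, angles in rad, forces in N, time in s.
With the tool pointing down it reaches from about 0.4 to 0.85 m from the base axis. Payload 10.4 kg.
Tool frame: the origin (TCP) lies midway between the tips of the shut fingers; the grasp point (between the pads) lies 19 mm behind it; z points along the fingers, y is the line along which they close (so a half turn about z gives the same grasp; the last joint's range is limited). The gripper opens to 87 mm and grips with 3 to 60 N. Pads are 19 mm wide; open, the fingers measure 117 mm over their backs; the gripper's body (75 mm by 190 mm) begins 51 mm behind the grasp point.
Start: joints at [1.194, 0.332, -0.065, 1.46, 0.022, 1.35, -0.088], TCP at [0.217, -0.586, 0.223] pointing down, gripper open.
Joint ranges: [-2.6, 2.6], [-0.5, 2.12], [-1.47, 1.34], [0.16, 2.42], [-1.27, 4.41], [0.06, 2.06], [-2.6, 2.6]. Speed limits (rad/s): [2.22, 2.22, 2.79, 2.79, 3.14, 3.14, 3.14].

## Interface

Orientations are given as a unit quaternion [x, y, z, w].
In Python, from bench import sensors, eyes, order gives the robot as it stands.
- The arm moves only by the tool arm_command, never from a script. Its argument "steps" is a list of rows, each an object with "rot": the turn, a rotation vector about the world's x, y, z in degrees, a list of three; "slide": the shift along the world's x, y, z in m, a list of three; "grip": the opening, from 0 (shut) to 1 (fully open). A call has exactly 8 rows; each row shifts and turns the commanded pose from where the row before left it; what a row does not reach is not made up. A row lasts 1/8 s, in which the tool goes at most 62.5 mm and 10.7 degrees, less where a joint would pass 70% of its speed; a pose out of reach is approached as far as the arm can. A call with a gripper value outside its range is refused whole. The fingers move at their own pace and stop on an object; "newtons" is the grip in N (left out, the last holds). Time passes only in rows, so rows that do not move let the fingers close, or fill a call up. It gives the time, the measured TCP pose, the force, the opening and the grip force at its end, in the units of the state.
- sensors.read_state(): the state, without advancing time (a new reading comes with each control period).
- eyes.camera(name): name is "scene" or "top" or "wrist"; returns a dict with "pixels" (400x640x3 uint8, red, green, blue), "intrinsics" (3x3 intrinsics, pixels), "pose" (4x4, takes a point from camera to world coordinates). Camera axes: x right, y down, z forward; pixel columns grow to the right and rows downward; lengths in m; the calibration is good to about 2 mm. A picture is of the moment at which its call begins. There is no depth.
- order.close_job(): hands the job in; it is judged then, once.
Trained networks look in a picture, given as the dict that the camera call returned (one of the last four; its "shot" number tells which), for a name from the list of things; names that differ only in an ending like _2 or _b are one class to them, and where a whole thing is asked for, a point or a joint stands for the part that bears it (a point fixed in the world has none). Each returns a list of dicts, best first, with "conf" (0 to 1); they miss things now and then, are a little off and sometimes report something else, mostly with a low value. They report only what shows in the picture. A call takes as long as a camera call.
- eyes.look_for(name, picture): "bbox" ([left, top, right, bottom] in pixels, round what is visible of it).
The state is a dict: "time": time; "joint_positions": joint angles; "joint_vel": joint speeds; "joint_torque": joint torques, N m; "ee_pos": TCP position; "eef_rot": TCP orientation; "ft_force": force on the tool from outside, world axes, zero at the start; "torque": the same for the moment, N m; "width": finger opening in m; "grip_force": force on a finger pad.
Only numpy, scipy, OpenCV 4.12 (cv2) and the standard library are available. Lean on these libraries where they do the work, as an engineer would, in place of code of your own. Each camera call takes 0.05 s, during which the arm holds its last target. There are 200 camera calls.

## Working session

There is one attempt and no reset: what is moved stays moved. The work goes in short steps, Python scripts to look and compute and a tool call to move; the robot and the scene stay as the last step left them, time stands still between calls to the robot, and variables do not carry over. Pictures are saved under pics/ and viewed, at most 10 in all, crops included, and the job is handed in when it is done.

Besides the shell and the picture viewer there is one more tool, called in YAML: its name, and indented under it one key for each argument. arm_command: Moves the arm, as the interface text tells. Its arguments: {"type":"object","properties":{"steps":{"type":"array","items":{"type":"object","properties":{"rot":{"type":"array","items":{"type":"number"}},"slide":{"type":"array","items":{"type":"number"}},"grip":{"type":"number"}}}},"newtons":{"type":"number"}},"required":["steps"]}

```bash
mkdir -p pics; cat > h.py <<'E'
import numpy as np, cv2
from bench import sensors, eyes, order
def save(p,n,crop=None,s=1):
    im=p["pixels"][...,::-1]
    if crop: l,t,r,b=crop; im=im[t:b,l:r]
    cv2.imwrite("pics/"+n,cv2.resize(im,None,fx=s,fy=s,interpolation=cv2.INTER_CUBIC))
def ray(p,u,v):
    d=np.linalg.inv(p["intrinsics"])@[u,v,1]; return p["pose"][:3,3],p["pose"][:3,:3]@d
def atz(p,u,v,z):
    o,d=ray(p,u,v); return o+d*(z-o[2])/d[2]
def proj(p,X):
    c=p["pose"][:3,:3].T@(np.array(X)-p["pose"][:3,3]); q=p["intrinsics"]@c; return q[:2]/q[2]
E
python3 - <<'E'
from h import *
print(sensors.read_state())
for c in ["scene","top"]:
    p=eyes.camera(c); save(p,c+"0.png"); print(c,p["pose"][:3,3].round(3),p["intrinsics"][0,0])
    for n in ["mixer","knob","ring_rib","dropper","slide_box","plant_pot"]:
        print(n,[(np.round(r["bbox"]).tolist(),round(r["conf"],2)) for r in eyes.look_for(n,p)[:2]])
E
```

```text
{'time': 0.0, 'joint_positions': array([ 1.19439821,  0.33287082, -0.06468941,  1.4609542 ,  0.02161513,
        1.34992858, -0.08849687]), 'joint_vel': array([-3.29082678e-04,  7.27075862e-04, -6.87155367e-04, -2.39936509e-05,
        2.27589934e-03, -3.72290794e-04,  1.36741714e-04]), 'joint_torque': array([ 3.83277338e-04, -6.23250175e+01,  2.46974034e-02, -3.89904106e+01,
       -6.12538448e-02,  3.97756544e-02,  1.81090377e-04]), 'ee_pos': array([ 0.21638192, -0.58591761,  0.22174844]), 'eef_rot': array([ 9.84392300e-01,  1.75986541e-01, -1.71994917e-04, -7.12020666e-04]), 'ft_force': array([ 0.75693853, -0.14215942,  0.27272259]), 'torque': array([-0.00707934,  0.05395311, -0.04741643]), 'grip_force': 0.0, 'width': 0.08689088450304774}
scene [ 1.147 -0.337  1.002] 512.8198760587843
mixer [([219.0, 215.0, 347.0, 341.0], 0.6)]
knob [([260.0, 225.0, 276.0, 244.0], 0.56)]
ring_rib [([255.0, 231.0, 286.0, 256.0], 0.81)]
dropper [([332.0, 205.0, 344.0, 232.0], 0.88)]
slide_box [([172.0, 263.0, 217.0, 318.0], 0.88)]
plant_pot [([354.0, 232.0, 381.0, 281.0], 0.66)]
top [0.441 0.046 0.992] 450.3338574030979
mixer [([333.0, 113.0, 437.0, 239.0], 0.8), ([289.0, 190.0, 309.0, 208.0], 0.39)]
knob [([377.0, 186.0, 394.0, 202.0], 0.58)]
ring_rib [([368.0, 181.0, 398.0, 214.0], 0.8)]
dropper [([292.0, 187.0, 308.0, 208.0], 0.79)]
slide_box [([446.0, 188.0, 476.0, 234.0], 0.77)]
plant_pot [([289.0, 119.0, 322.0, 158.0], 0.7)]
```

```bash
python3 - <<'E'
from h import *
a=cv2.imread("pics/scene0.png")[180:360,150:410]; b=cv2.imread("pics/top0.png")[90:270,260:500]
cv2.imwrite("pics/both.png",np.vstack([cv2.resize(a,(430,298)),cv2.resize(b,(400,300)).copy()[:, :] if 0 else cv2.copyMakeBorder(cv2.resize(b,(400,300)),0,0,0,30,0)]))
p=eyes.camera("top");s=eyes.camera("scene")
print("ring top ctr",atz(p,383,197.5,.07),"scene",atz(s,270.5,243.5,.07))
print("knob top",atz(p,385.5,194,.124))
o1,d1=ray(p,385.5,194);o2,d2=ray(s,268,234.5)
t=np.linalg.lstsq(np.c_[d1,-d2],o2-o1,rcond=None)[0];print("tri knob",o1+d1*t[0],o2+d2*t[1])
print("drop",atz(p,300,198,.04),"box",atz(p,461,211,.015),"plant",atz(p,305,138,.05))
E
```

```text
ring top ctr [ 0.58377808 -0.10048993  0.07      ] scene [ 0.58803226 -0.09660094  0.07      ]
knob top [ 0.58232192 -0.09689822  0.124     ]
tri knob [ 0.58553746 -0.10014601  0.10431789] [ 0.58616377 -0.09899712  0.10423063]
drop [0.58661791 0.07223951 0.04      ] box [ 0.56318104 -0.27913963  0.015     ] plant [0.71609483 0.06221718 0.05      ]
```

View pics/both.png

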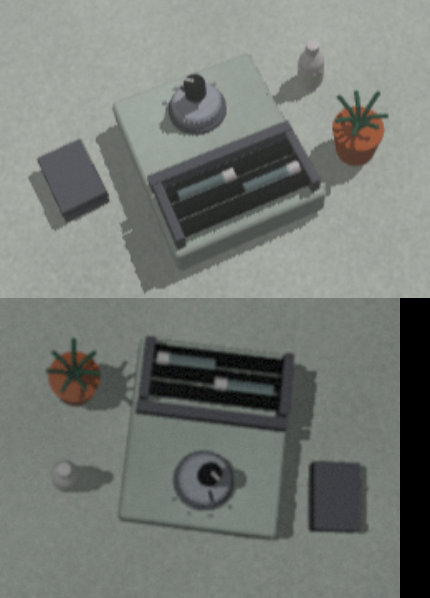

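The mixer has its control on the robot's side at about (0.585, -0.098), with the rollers further away. In the lower crop the knob is at about (212,473) and the dark ring rib at about (210,495). The studs run along the lower arc, roughly (175,497) to (230,507). The positions fit the reach and heights given, so I'm approaching.

arm_command:
  steps:
    - {"slide": [0.023, 0.0305, 0.003], "rot": [0, 0, 6], "grip": 1}
    - {"slide": [0.023, 0.0305, 0.003], "rot": [0, 0, 6], "grip": 1}
    - {"slide": [0.023, 0.0305, 0.003], "rot": [0, 0, 6], "grip": 1}
    - {"slide": [0.023, 0.0305, 0.003], "rot": [0, 0, 6], "grip": 1}
    - {"slide": [0.023, 0.0305, 0.003], "rot": [0, 0, 6], "grip": 1}
    - {"slide": [0.023, 0.0305, 0.003], "rot": [0, 0, 6], "grip": 1}
    - {"slide": [0.023, 0.0305, 0.003], "rot": [0, 0, 6], "grip": 1}
    - {"slide": [0.023, 0.0305, 0.003], "rot": [0, 0, 6], "grip": 1}

```text
time: 1.8
ee_pos: [0.402, -0.3403, 0.2468]
eef_rot: [0.826, 0.564, 0.0, 0.0]
ft_force: [0.6, -0.2, -0.3]
width: 0.0871
grip_force: 0.0
```

arm_command:
  steps:
    - {"slide": [0.023, 0.0305, 0.003], "rot": [0, 0, 6], "grip": 1}
    - {"slide": [0.023, 0.0305, 0.003], "rot": [0, 0, 6], "grip": 1}
    - {"slide": [0.023, 0.0305, 0.003], "rot": [0, 0, 6], "grip": 1}
    - {"slide": [0.023, 0.0305, 0.003], "rot": [0, 0, 6], "grip": 1}
    - {"slide": [0.023, 0.0305, 0.003], "rot": [0, 0, 6], "grip": 1}
    - {"slide": [0.023, 0.0305, 0.003], "rot": [0, 0, 6], "grip": 1}
    - {"slide": [0.023, 0.0305, 0.003], "rot": [0, 0, 6], "grip": 1}
    - {"slide": [0, 0, 0], "rot": [0, 0, 0], "grip": 1}

```text
time: 2.8
ee_pos: [0.5631, -0.1241, 0.2677]
eef_rot: [0.568, 0.823, 0.001, -0.0]
ft_force: [-0.4, -0.6, 0.8]
width: 0.0871
grip_force: 0.0
```

```bash
python3 - <<'E'
from h import *
s=sensors.read_state(); print(s["time"],s["ee_pos"].round(4),s["eef_rot"].round(3),s["joint_positions"].round(2))
p=eyes.camera("wrist"); save(p,"w1.png"); print(p["pose"].round(3),p["intrinsics"])
for n in ["knob","ring_rib","control","ring_top"]:
    print(n,[(np.round(r["bbox"],1).tolist(),round(r["conf"],2)) for r in eyes.look_for(n,p)[:2]])
E
```

```text
2.8 [ 0.5631 -0.1241  0.2677] [ 0.568  0.823  0.001 -0.   ] [ 0.64  0.26 -0.6   1.5   0.14  1.43  0.4 ]
[[ 0.935  0.343  0.091  0.537]
 [ 0.355 -0.905 -0.235 -0.06 ]
 [ 0.002  0.252 -0.968  0.431]
 [ 0.     0.     0.     1.   ]] [[278.21275857   0.         319.79279353]
 [  0.         278.21275857 198.5852104 ]
 [  0.           0.           1.        ]]
knob [([332.1, 161.1, 355.6, 184.6], 0.92), ([265.2, 236.5, 315.3, 287.9], 0.24)]
ring_rib [([318.3, 142.1, 363.9, 193.4], 0.56)]
control [([273.8, 73.4, 492.8, 249.9], 0.85)]
ring_top [([271.7, 77.6, 493.5, 247.8], 0.89)]
```

View pics/w1.png

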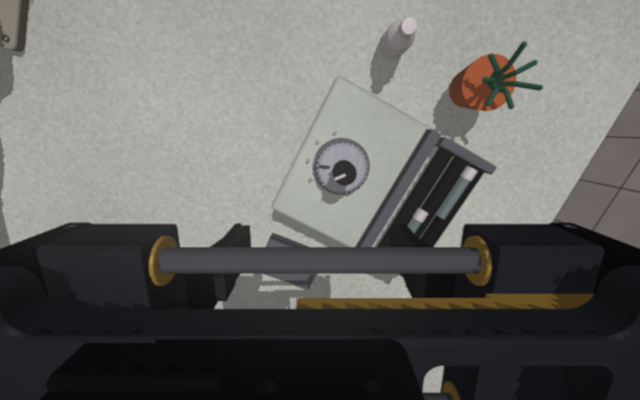

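The wrist view shows the ring centred at about (341,167) and the black cap at about (344,173), with a white pointer towards (336,176). The studs are on the left, around (334,133), (317,143), (307,161) and (309,180). Next I'll enlarge the views to refine the axis and the cap height.

```bash
python3 - <<'E'
from h import *
p=eyes.camera("wrist"); s=eyes.camera("scene"); t=eyes.camera("top")
B={}
for k,c in dict(w=p,s=s,t=t).items():
    for n in ["knob","ring_rib","mixer"]:
        r=eyes.look_for(n,c)[:1]; print(k,n,[(np.round(x["bbox"],1).tolist(),round(x["conf"],2)) for x in r])
def crop(c,l,tp,w=70,h=52): return cv2.resize(c["pixels"][tp:tp+h,l:l+w,::-1],(400,297),interpolation=cv2.INTER_CUBIC)
im=np.hstack([crop(p,305,140),crop(s,235,212)]) 
cv2.imwrite("pics/z1.png",im)
np.save("cam.npy",dict(p=p,s=s,t=t),allow_pickle=True)
E
```

```text
w knob [([335.5, 156.0, 359.8, 179.9], 0.94)]
w ring_rib []
w mixer [([274.6, 71.7, 500.8, 247.4], 0.8)]
s knob [([263.3, 227.0, 272.3, 244.3], 0.59)]
s ring_rib [([254.4, 233.5, 284.9, 254.8], 0.69)]
s mixer [([217.5, 216.1, 348.5, 345.3], 0.56)]
t knob [([378.8, 185.0, 394.1, 203.9], 0.62)]
t ring_rib [([366.6, 179.9, 398.2, 216.1], 0.66)]
t mixer [([331.0, 113.9, 432.2, 234.8], 0.91)]
```

View pics/z1.png

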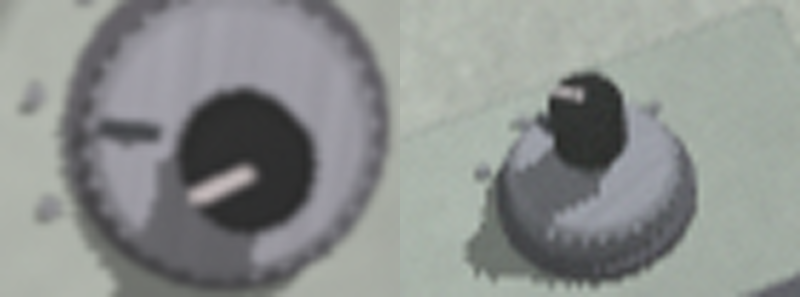

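```bash
cat >> h.py <<'E'
from scipy.optimize import least_squares
A=np.linspace(0,2*np.pi,120)
def cyl(x,y,r,z0,z1): return np.vstack([np.c_[x+r*np.cos(A),y+r*np.sin(A),np.full(120,z)] for z in (z0,z1)])
def bb(p,P):
    c=(P-p["pose"][:3,3])@p["pose"][:3,:3]; q=c@p["intrinsics"].T; q=q[:,:2]/q[:,2:]
    return np.r_[q.min(0),q.max(0)]
E
python3 - <<'E'
from h import *
d=np.load("cam.npy",allow_pickle=True).item(); p,s=d["p"],d["s"]
wk=np.array([336.5,155.4,360.1,180.6]); wr=[315.9,373.3,190.9]
sk=np.array([236+(547-401)/5.714,0,0,0])
k=5.714
sk=np.array([235+147/k,212+70/k,235+228/k]); sr=np.array([235+97/k,235+297/k,212+282/k])
def f(v,off=True):
    x,y,h,a,b,a2,b2=v
    K=cyl(x,y,.013,.055+h,.083+h); C=np.vstack([cyl(x,y,.038,.055,.061),cyl(x,y,.032,.062,.078)])
    o=np.r_[a,b,a,b]; o2=np.r_[a2,b2,a2,b2]
    W=bb(p,K)+o;R=bb(p,C)+o;S=bb(s,K)+o2;Q=bb(s,C)+o2
    return np.r_[W-wk,R[[0,2,3]]-wr,S[[0,1,2]]-sk,Q[[0,2,3]]-sr,np.r_[a,b,a2,b2]*.4]
r=least_squares(f,[.585,-.098,.04,0,0,0,0]); print(r.x.round(4),r.fun.round(2))
x,y=r.x[:2]
print(sensors.read_state()["ee_pos"].round(4), p["pose"][:3,3])
# angles on top
q=r.x[3:5]
print("pointer",*[ (atz(p,*(np.array(uv)/k+[305,140]-q),z)-[x,y,0]).round(4) for uv,z in [((190,198),.083+.055+r.x[2]-.0),((255,170),.083+r.x[2]+.0),((100,128),.078),((158,133),.078),((32,97),.058),((48,208),.058)]])
E
```

```text
[ 0.5835 -0.0985  0.0357  0.101   0.2321  0.3894 -0.0452] [-0.44 -0.1   0.43  0.2   0.06 -0.07 -0.14  0.48  0.18 -0.35 -0.23  0.04
 -0.18  0.04  0.09  0.16 -0.02]
[ 0.5616 -0.1288  0.2676] [ 0.53631461 -0.06529683  0.43038748]
pointer [-0.0159 -0.0021  0.1737] [ 8.000e-04 -1.000e-04  1.187e-01] [-0.0286 -0.0076  0.078 ] [-0.0162 -0.0042  0.078 ] [-0.045  -0.0086  0.058 ] [-0.0326 -0.0319  0.058 ]
```

The model fits both views to under 0.5 px: axis at (0.5835, -0.0985), cap underside at z≈0.091. The stud radii come out at 45 to 46 mm, as given. Moving above the knob and descending.

arm_command:
  steps:
    - {"slide": [0.011, 0.015, -0.02], "rot": [0, 0, 0], "grip": 1}
    - {"slide": [0.011, 0.015, -0.02], "rot": [0, 0, 0], "grip": 0.8}
    - {"slide": [0, 0, -0.02], "rot": [0, 0, 0], "grip": 0.7}
    - {"slide": [0, 0, -0.02], "rot": [0, 0, 0], "grip": 0.7}
    - {"slide": [0, 0, -0.02], "rot": [0, 0, 0], "grip": 0.7}
    - {"slide": [0, 0, -0.018], "rot": [0, 0, 0], "grip": 0.7}
    - {"slide": [0, 0, 0], "rot": [0, 0, 0], "grip": 0.7}
    - {"slide": [0, 0, 0], "rot": [0, 0, 0], "grip": 0.7}

```text
time: 4.65
ee_pos: [0.5839, -0.0988, 0.1502]
eef_rot: [0.572, 0.82, 0.0, 0.0]
ft_force: [-0.3, 0.1, -0.1]
width: 0.061
grip_force: 0.0
```

```bash
python3 - <<'E'
from h import *
s=sensors.read_state(); print(s["time"],s["ee_pos"].round(4),s["eef_rot"].round(3),s["joint_positions"].round(2),s["ft_force"].round(2))
p=eyes.camera("wrist"); sc=eyes.camera("scene")
e=lambda c,l,t,w,h:cv2.resize(c["pixels"][t:t+h,l:l+w,::-1],(400,300),interpolation=cv2.INTER_CUBIC)
u=proj(p,[.5835,-.0985,.119]); v=proj(p,s["ee_pos"]);print(u,v)
cv2.imwrite("pics/z2.png",np.hstack([e(p,240,100,200,150),e(sc,215,190,100,75)]))
E
```

```text
4.65 [ 0.5839 -0.0988  0.1502] [0.572 0.82  0.    0.   ] [ 0.57  0.37 -0.59  1.62  0.22  1.22  0.29] [-0.3   0.08 -0.14]
[320.76341725 221.83418623] [321.4761205  239.08035843]
```

View pics/z2.png

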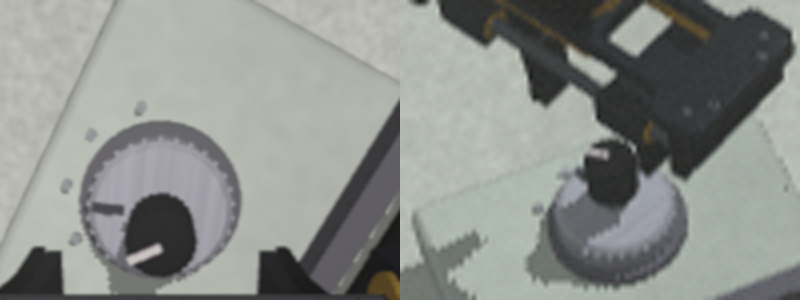

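Both fingers straddle the cap (crop centre (161,240), i.e. pixel (320,220), against (321,222) predicted). The rib is unmoved at crop (105,209). Descending to the cap's lower edge and gripping.

arm_command:
  steps:
    - {"slide": [0, 0, -0.015], "rot": [0, 0, 0], "grip": 0.7}
    - {"slide": [0, 0, -0.015], "rot": [0, 0, 0], "grip": 0.7}
    - {"slide": [0, 0, -0.015], "rot": [0, 0, 0], "grip": 0.7}
    - {"slide": [0, 0, -0.012], "rot": [0, 0, 0], "grip": 0.7}
    - {"slide": [0, 0, 0], "rot": [0, 0, 0], "grip": 0.4}
    - {"slide": [0, 0, 0], "rot": [0, 0, 0], "grip": 0.2}
    - {"slide": [0, 0, 0], "rot": [0, 0, 0], "grip": 0.2}
    - {"slide": [0, 0, 0], "rot": [0, 0, 0], "grip": 0.2}
  newtons: 40

```text
time: 5.75
ee_pos: [0.5838, -0.0989, 0.093]
eef_rot: [0.572, 0.82, 0.0, 0.0]
ft_force: [0.2, -0.3, -0.0]
width: 0.0285
grip_force: 0.0
```

arm_command:
  steps:
    - {"slide": [0, 0, 0], "grip": 0.1}
    - {"slide": [0, 0, 0], "grip": 0.1}
    - {"slide": [0, 0, 0], "grip": 0.1}
    - {"slide": [0, 0, 0], "grip": 0.1}
    - {"slide": [0, 0, -0.001], "grip": 0.1}
    - {"slide": [0, 0, -0.001], "grip": 0.1}
    - {"slide": [0, 0, 0], "grip": 0.1}
    - {"slide": [0, 0, 0], "grip": 0.1}
  newtons: 40

```text
schema error: expected keys rot, slide, grip
```

arm_command:
  steps:
    - {"slide": [0, 0, 0], "rot": [0, 0, 0], "grip": 0.1}
    - {"slide": [0, 0, 0], "rot": [0, 0, 0], "grip": 0.1}
    - {"slide": [0, 0, 0], "rot": [0, 0, 0], "grip": 0.1}
    - {"slide": [0, 0, 0], "rot": [0, 0, 0], "grip": 0.1}
    - {"slide": [0, 0, -0.001], "rot": [0, 0, 0], "grip": 0.1}
    - {"slide": [0, 0, -0.001], "rot": [0, 0, 0], "grip": 0.1}
    - {"slide": [0, 0, 0], "rot": [0, 0, 0], "grip": 0.1}
    - {"slide": [0, 0, 0], "rot": [0, 0, 0], "grip": 0.1}
  newtons: 40

```text
time: 6.75
ee_pos: [0.5838, -0.0987, 0.0906]
eef_rot: [0.572, 0.821, 0.0, 0.0]
ft_force: [4.3, 0.6, -1.2]
width: 0.025
grip_force: 40.0
```

arm_command:
  steps:
    - {"slide": [0, 0, -0.001], "rot": [0, 0, 0], "grip": 0.1}
    - {"slide": [0, 0, -0.001], "rot": [0, 0, 0], "grip": 0.1}
    - {"slide": [0, 0, -0.001], "rot": [0, 0, 0], "grip": 0.1}
    - {"slide": [0, 0, 0], "rot": [0, 0, 0], "grip": 0.1}
    - {"slide": [0, 0, 0], "rot": [0, 0, 0], "grip": 0.1}
    - {"slide": [0, 0, 0], "rot": [0, 0, 0], "grip": 0.1}
    - {"slide": [0, 0, 0], "rot": [0, 0, 0], "grip": 0.1}
    - {"slide": [0, 0, 0], "rot": [0, 0, 0], "grip": 0.1}
  newtons: 40

```text
time: 7.75
ee_pos: [0.5838, -0.0988, 0.0878]
eef_rot: [0.572, 0.821, 0.0, 0.0]
ft_force: [5.0, 1.3, 3.9]
width: 0.0249
grip_force: 40.0
```

arm_command:
  steps:
    - {"slide": [0, 0, -0.001], "rot": [0, 0, 0], "grip": 0.1}
    - {"slide": [0, 0, -0.001], "rot": [0, 0, 0], "grip": 0.1}
    - {"slide": [0, 0, -0.001], "rot": [0, 0, 0], "grip": 0.1}
    - {"slide": [0, 0, -0.0005], "rot": [0, 0, 0], "grip": 0.1}
    - {"slide": [0, 0, 0], "rot": [0, 0, 0], "grip": 0.1}
    - {"slide": [0, 0, 0], "rot": [0, 0, 0], "grip": 0.1}
    - {"slide": [0, 0, 0], "rot": [0, 0, 0], "grip": 0.1}
    - {"slide": [0, 0, 0], "rot": [0, 0, 0], "grip": 0.1}
  newtons: 40

```text
time: 8.75
ee_pos: [0.584, -0.0988, 0.085]
eef_rot: [0.572, 0.821, 0.0, 0.0]
ft_force: [2.2, 1.2, 11.9]
width: 0.0248
grip_force: 40.0
```

```bash
python3 - <<'E'
from h import *
for i in range(3):
    s=sensors.read_state(); print(s["time"],s["ee_pos"].round(4),s["ft_force"].round(2),s["torque"].round(3),s["joint_positions"].round(2))
    eyes.camera("top")
E
```

```text
8.75 [ 0.584  -0.0988  0.085 ] [ 2.15  1.17 11.92] [ 0.212 -0.668  0.012] [ 0.56  0.44 -0.58  1.68  0.26  1.1   0.25]
8.8 [ 0.5839 -0.0988  0.085 ] [ 2.54  0.13 12.24] [ 0.268 -0.641 -0.02 ] [ 0.56  0.44 -0.58  1.68  0.26  1.1   0.25]
8.85 [ 0.5839 -0.0988  0.085 ] [ 1.82  0.64 12.04] [ 0.253 -0.663 -0.046] [ 0.56  0.44 -0.58  1.68  0.26  1.1   0.25]
```

arm_command:
  steps:
    - {"slide": [0, 0, -0.0007], "rot": [0, 0, 0], "grip": 0.1}
    - {"slide": [0, 0, -0.0006], "rot": [0, 0, 0], "grip": 0.1}
    - {"slide": [0, 0, 0], "rot": [0, 0, 0], "grip": 0.1}
    - {"slide": [0, 0, 0], "rot": [0, 0, 0], "grip": 0.1}
    - {"slide": [0, 0, 0], "rot": [0, 0, 0], "grip": 0.1}
    - {"slide": [0, 0, 0], "rot": [0, 0, 0], "grip": 0.1}
    - {"slide": [0, 0, 0], "rot": [0, 0, 0], "grip": 0.1}
    - {"slide": [0, 0, 0], "rot": [0, 0, 0], "grip": 0.1}
  newtons: 40

```text
time: 9.9
ee_pos: [0.584, -0.0988, 0.084]
eef_rot: [0.572, 0.821, 0.0, 0.001]
ft_force: [0.8, 0.7, 13.7]
width: 0.0249
grip_force: 40.0
```

arm_command:
  steps:
    - {"slide": [0, 0, -0.0005], "rot": [0, 0, 0], "grip": 0.1}
    - {"slide": [0, 0, 0], "rot": [0, 0, 0], "grip": 0.1}
    - {"slide": [0, 0, 0], "rot": [0, 0, 0], "grip": 0.1}
    - {"slide": [0, 0, 0], "rot": [0, 0, -2], "grip": 0.1}
    - {"slide": [0, 0, 0], "rot": [0, 0, -2], "grip": 0.1}
    - {"slide": [0, 0, 0], "rot": [0, 0, -2], "grip": 0.1}
    - {"slide": [0, 0, 0], "rot": [0, 0, -2], "grip": 0.1}
    - {"slide": [0, 0, 0], "rot": [0, 0, 0], "grip": 0.1}
  newtons: 40

```text
time: 10.9
ee_pos: [0.5839, -0.0988, 0.0835]
eef_rot: [0.628, 0.778, 0.0, 0.001]
ft_force: [0.1, 0.7, 14.9]
width: 0.0251
grip_force: 40.0
```

```bash
python3 - <<'E'
from h import *
for i in range(2):
    s=sensors.read_state(); print(s["time"],s["ee_pos"].round(4),s["eef_rot"].round(4),s["ft_force"].round(2),s["torque"].round(3),s["joint_positions"].round(2))
    p=eyes.camera("wrist")
save(p,"w3.png",(240,130,400,250),4)
E
```

```text
10.9 [ 0.5839 -0.0988  0.0835] [6.277e-01 7.785e-01 1.000e-04 5.000e-04] [ 0.07  0.71 14.93] [ 0.269 -0.273 -0.05 ] [ 0.54  0.43 -0.55  1.69  0.25  1.09  0.12]
10.95 [ 0.584  -0.0988  0.0836] [6.275e-01 7.786e-01 1.000e-04 6.000e-04] [ 1.48  1.06 13.8 ] [ 0.258 -0.301  0.013] [ 0.54  0.43 -0.55  1.69  0.25  1.09  0.12]
```

View pics/w3.png

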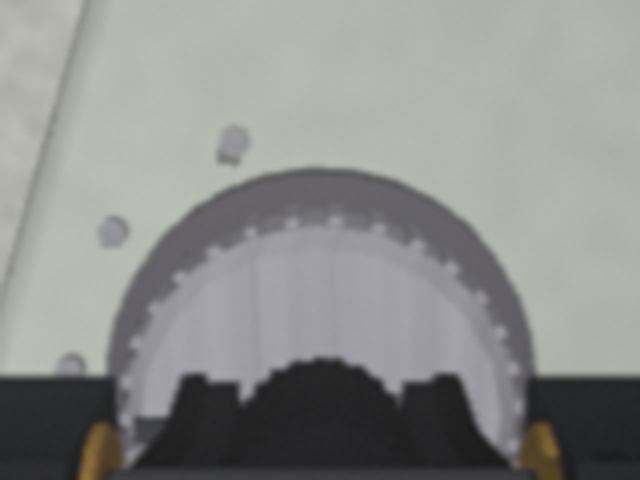

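The pads hold the cap, with the ring's light top clear of the fingertips and the rib showing at crop (150,425). The wrist moment about z is near 0 at about 14.5 N, so the knob is turning freely.

arm_command:
  steps:
    - {"slide": [0, 0, 0], "rot": [0, 0, -5], "grip": 0.1}
    - {"slide": [0, 0, 0], "rot": [0, 0, -5], "grip": 0.1}
    - {"slide": [0, 0, 0], "rot": [0, 0, -5], "grip": 0.1}
    - {"slide": [0, 0, 0], "rot": [0, 0, -5], "grip": 0.1}
    - {"slide": [0, 0, 0], "rot": [0, 0, -5], "grip": 0.1}
    - {"slide": [0, 0, 0], "rot": [0, 0, -5], "grip": 0.1}
    - {"slide": [0, 0, 0], "rot": [0, 0, 0], "grip": 0.1}
    - {"slide": [0, 0, 0], "rot": [0, 0, 0], "grip": 0.1}
  newtons: 40

```text
time: 12.0
ee_pos: [0.5837, -0.0988, 0.0835]
eef_rot: [0.808, 0.59, 0.0, 0.0]
ft_force: [-0.2, 0.5, 15.0]
width: 0.0254
grip_force: 40.0
```

```bash
python3 - <<'E'
from h import *
s=sensors.read_state(); print(s["ft_force"].round(2),s["torque"].round(3),s["joint_positions"].round(2))
E
```

```text
[-0.23  0.47 15.  ] [ 0.242  0.016 -0.016] [ 0.46  0.42 -0.46  1.69  0.21  1.08 -0.37]
```

arm_command:
  steps:
    - {"slide": [0, 0, 0], "rot": [0, 0, -5], "grip": 0.1}
    - {"slide": [0, 0, 0], "rot": [0, 0, -5], "grip": 0.1}
    - {"slide": [0, 0, 0], "rot": [0, 0, -5], "grip": 0.1}
    - {"slide": [0, 0, 0], "rot": [0, 0, -5], "grip": 0.1}
    - {"slide": [0, 0, 0], "rot": [0, 0, -5], "grip": 0.1}
    - {"slide": [0, 0, 0], "rot": [0, 0, -5.7], "grip": 0.1}
    - {"slide": [0, 0, 0], "rot": [0, 0, 0], "grip": 0.1}
    - {"slide": [0, 0, 0], "rot": [0, 0, 0], "grip": 0.1}
  newtons: 40

```text
time: 13.0
ee_pos: [0.5835, -0.0986, 0.0834]
eef_rot: [0.935, 0.355, 0.0, 0.0]
ft_force: [-0.8, 2.1, 15.1]
width: 0.0256
grip_force: 40.0
```

```bash
python3 - <<'E'
from h import *
s=sensors.read_state(); print(s["ft_force"].round(2),s["torque"].round(3)); q=s["eef_rot"]; print(np.degrees(2*np.arctan2(q[1],q[0])))
p=eyes.camera("scene"); save(p,"s4.png",(220,195,320,270),7)
E
```

```text
[-0.75  2.09 15.13] [ 0.478  0.145 -0.002]
41.570965645419854
```

View pics/s4.png

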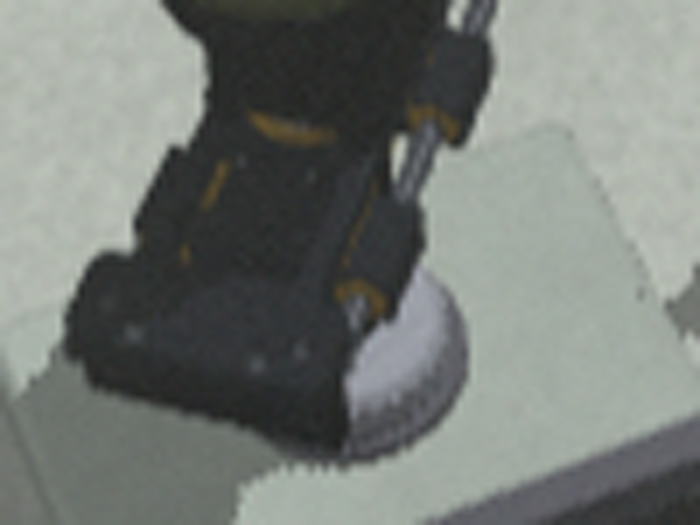

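The gripper hides the pointer in this view; the ring shows at crop (410,370). The turn is 68.7°. I'll ease up into the notch and then release.

arm_command:
  steps:
    - {"slide": [0, 0, -0.0], "rot": [0, 0, 0], "grip": 0.1}
    - {"slide": [0, 0, 0.001], "rot": [0, 0, 0], "grip": 0.1}
    - {"slide": [0, 0, 0.001], "rot": [0, 0, 0], "grip": 0.1}
    - {"slide": [0, 0, 0.001], "rot": [0, 0, 0], "grip": 0.1}
    - {"slide": [0, 0, 0.001], "rot": [0, 0, 0], "grip": 0.1}
    - {"slide": [0, 0, 0], "rot": [0, 0, 0], "grip": 0.1}
    - {"slide": [0, 0, 0], "rot": [0, 0, 0], "grip": 0.1}
    - {"slide": [0, 0, 0], "rot": [0, 0, 0], "grip": 0.1}
  newtons: 40

```text
time: 14.05
ee_pos: [0.5833, -0.0987, 0.0865]
eef_rot: [0.935, 0.355, -0.0, -0.0]
ft_force: [2.4, 2.0, 6.9]
width: 0.0244
grip_force: 40.0
```

```bash
python3 - <<'E'
from h import *
s=sensors.read_state(); print(s["ft_force"].round(2),s["torque"].round(3)); q=s["eef_rot"]; print(np.degrees(2*np.arctan2(q[1],q[0])))
E
```

```text
[2.35 1.98 6.94] [ 0.316 -0.58  -0.017]
41.569448713360586
```

Force has dropped normally with no z torque. Opening and retreating upwards.

arm_command:
  steps:
    - {"slide": [0, 0, 0.001], "rot": [0, 0, 0], "grip": 0.1}
    - {"slide": [0, 0, 0.001], "rot": [0, 0, 0], "grip": 0.1}
    - {"slide": [0, 0, 0.001], "rot": [0, 0, 0], "grip": 0.1}
    - {"slide": [0, 0, 0], "rot": [0, 0, 0], "grip": 0.1}
    - {"slide": [0, 0, 0], "rot": [0, 0, 0], "grip": 0.5}
    - {"slide": [0, 0, 0], "rot": [0, 0, 0], "grip": 0.7}
    - {"slide": [0, 0, 0], "rot": [0, 0, 0], "grip": 0.7}
    - {"slide": [0, 0, 0], "rot": [0, 0, 0], "grip": 0.7}
  newtons: 40

```text
time: 15.05
ee_pos: [0.5833, -0.0989, 0.089]
eef_rot: [0.935, 0.355, -0.0, -0.0]
ft_force: [-0.1, -0.6, 0.1]
width: 0.0562
grip_force: 0.0
```

arm_command:
  steps:
    - {"slide": [0, 0, 0.01], "rot": [0, 0, 0], "grip": 0.7}
    - {"slide": [0, 0, 0.02], "rot": [0, 0, 0], "grip": 0.7}
    - {"slide": [0, 0, 0.03], "rot": [0, 0, 0], "grip": 0.7}
    - {"slide": [0, 0, 0.03], "rot": [0, 0, 0], "grip": 0.7}
    - {"slide": [0, 0, 0.03], "rot": [0, 0, 0], "grip": 0.7}
    - {"slide": [0, 0, 0.03], "rot": [0, 0, 0], "grip": 0.7}
    - {"slide": [0, -0.03, 0], "rot": [0, 0, 0], "grip": 0.7}
    - {"slide": [0, -0.03, 0], "rot": [0, 0, 0], "grip": 0.7}

```text
time: 16.05
ee_pos: [0.584, -0.1593, 0.2417]
eef_rot: [0.935, 0.355, 0.001, 0.001]
ft_force: [0.3, -0.1, 0.1]
width: 0.0612
grip_force: 0.0
```

```bash
python3 - <<'E'
from h import *
p=eyes.camera("wrist"); p=eyes.camera("wrist"); sc=eyes.camera("scene")
np.save("cam2.npy",dict(p=p,s=sc),allow_pickle=True)
u=proj(p,[.5835,-.0985,.1]).round().astype(int); print(u)
e=lambda c,l,t,w,h:cv2.resize(c["pixels"][t:t+h,l:l+w,::-1],(400,300),interpolation=cv2.INTER_CUBIC)
l,t=max(u[0]-50,0),max(u[1]-37,0); print(l,t)
cv2.imwrite("pics/z5.png",np.hstack([e(p,l,t,100,75),e(sc,220,195,100,75)]))
for n in ["dropper","slide_box","plant_pot"]:
    print(n,[np.round(r["bbox"]).tolist() for r in eyes.look_for(n,sc)[:1]])
E
```

```text
[274 149]
224 112
dropper [[331.0, 206.0, 347.0, 236.0]]
slide_box []
plant_pot [[355.0, 232.0, 382.0, 281.0]]
```

View pics/z5.png

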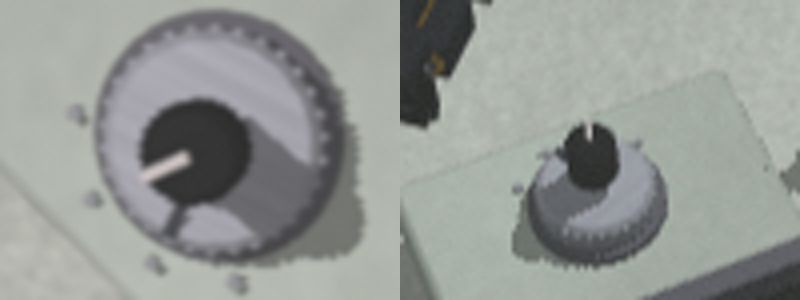

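The pointer runs from (188,158) to (145,180) in the left crop. The studs are at (237,284), (155,264), (92,198) and (76,113), and the rib is at (175,222). I'll check the angles.

```bash
python3 - <<'E'
from h import *
p=np.load("cam2.npy",allow_pickle=True).item()["p"]
x=np.array([.5835,-.0985,0])
P=lambda uv,z: atz(p,uv[0]/4+224,uv[1]/4+112,z)-x
for n,uv,z in [("s0",(237,284),.057),("s1",(155,264),.057),("s2",(92,198),.057),("s3",(76,113),.057),("rib-out",(168,238),.079),("rib-in",(184,207),.079)]:
    v=P(uv,z); print(n,np.hypot(*v[:2]).round(4),np.degrees(np.arctan2(v[1],v[0])).round(1))
a,b=P((188,158),.121),P((145,180),.121); d=b-a; print("ptr",a.round(4),b.round(4),np.degrees(np.arctan2(d[1],d[0])))
# before
p0=np.load("cam.npy",allow_pickle=True).item()["p"]; Q=lambda uv,z: atz(p0,uv[0]/5.714+305,uv[1]/5.714+140,z)-x
d=Q((190,198),.121)-Q((255,170),.121);print("ptr0",np.degrees(np.arctan2(d[1],d[0])))
d=Q((100,128),.079);print("rib0 out",np.degrees(np.arctan2(d[1],d[0])));d=Q((158,133),.079);print("rib0 in",np.degrees(np.arctan2(d[1],d[0])))
E
```

```text
s0 0.0467 -134.6
s1 0.0459 -167.8
s2 0.0451 156.5
s3 0.0445 122.7
rib-out 0.0314 -164.4
rib-in 0.0209 -162.6
ptr [-0.0006 -0.0012  0.121 ] [-0.012   0.0036  0.121 ] 157.63654710977522
ptr0 -136.14399397072043
rib0 out -164.82819073605066
rib0 in -164.88410850069286
```

```bash
python3 -c "
from h import *
print(order.close_job())"
```

```text
the job is handed in; nothing more can be done
None
```

The mixer is set two notches higher: the pointer sits within about 1° of the third stud, the knob released and sprang up, the timer ring shows no turn beyond about 1–2° measuring error, the bottle, box and plant were not touched, and the job was handed in at about 16 s.

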